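# Lock the treat box with its curved pin

### The job

Lock the wooden treat box: take the curved dark steel pin by its orange handle and swing it along its curve through the steel loop on the lid until the yellow band at the middle of the curve is in the loop and the two ends stand out evenly on either side. Leave it lying flat on the lid with its handle upright, and leave the straight pin with the blue handle where it is.

Things in the scene. Friction and masses are not known exactly. Their poses are not given: they have to be found in the camera images.
- hook_grip (a point): Centre of the curved pin's upright orange handle (24 x 24 mm square, 64 mm tall; this point is 32 mm above its foot). z up; x, y square to its faces. Pin about 80 g. From the foot runs a flat half circle of 7 mm dark bar, radius 55 mm to mid-bar, resting level with the foot: from above in this frame its centre is at x +55, y 0, it bulges to -y, and its free tip is at x +110, y 0 mm.
- hook_mid (a point): Middle of the curved pin's bar, marked by a yellow band: at x +55, y -55 mm from the handle's axis, 3.5 mm above the level of the handle's foot. Same axes as hook_grip, so x runs along the bar here.
- loop (a point): Centre of the steel loop fixed on the box lid: an upright arch of 6 mm wire, opening 28 mm wide (x), 35 mm high from the lid; one passes through it along y; z up. This point is 17 mm above the flat lid, which is 62 mm above the worktop. The fixed box is 182 (x) by 202 mm (y); from the loop the lid reaches 133 mm to -x (robot's side), 49 mm to +x, 101 mm to each side.
- pin_grip (a point): Centre of the blue upright handle (same size as the orange one) of the straight pin, a bystander: its straight dark bar lies along +x for 110 mm.
There are look-alikes about, which are no part of the job. What is shaped like the part that bears hook_grip but turquoise is not meant.

How it is judged:
By the outcome, as a careful person would: the job done as asked, in the order asked, and still so for the second after the job is handed in, with the robot touching nothing.
It also fails if it takes over 48 s, if anything falls off the work surface, if the arm or the gripper's body presses on something with over 40 N, if the wrist force passes 120 N, or if a joint passes its speed limit or range.

### The arm

A 6-joint arm with a two-finger parallel gripper is mounted at the origin on a cart in front of the work surface, level with it; the furniture and walls round the work are solid. World frame = base frame: x ahead of the robot, y to its left, z up, the work surface at z = 0. Lengths are in m, angles in rad, forces in N, time in s.
With the tool pointing down it reaches from about 0.35 to 0.775 m from the base axis. Payload 5.5 kg.
Tool frame: the origin (TCP) lies between the finger pads; the fingertips stand 8 mm ahead of it and the grasp point (between the pads) lies 11 mm behind it; z points along the fingers, y is the line along which they close (so a half turn about z gives the same grasp; the last joint's range is limited). The gripper opens to 85 mm and grips with 20 to 120 N. Pads are 22 mm wide; open, the fingers measure 114 mm over their backs; the gripper's body (76 mm by 85 mm) begins 54 mm behind the grasp point. The pads swing forward as they close: fully open they stand 13 mm farther back than shut.
Start: joints at [-1.426, 0.313, 0.046, 1.304, 0, 1.431], TCP at [0.162, -0.552, 0.214] pointing down, gripper open.
Joint ranges: [-2.76, 2.76], [-0.86, 1.69], [-1.03, 1.26], [-2.2, 2.34], [-1.47, 1.5], [-3.14, 3.14]. Speed limits (rad/s): [2.57, 2.57, 3.14, 3.14, 3.14, 3.14].

### API

Orientations are given as a unit quaternion [w, x, y, z].
In Python, from workcell import status, vision, job gives the robot as it stands. The module is installed in compiled form; this text tells all that it offers.
- The arm moves only by the tool apply_moves, never from a script. Its argument "moves" is one flat list of numbers, 6 for each row, row after row: the shift along the world's x, y, z in units of 25 mm (1.0 is 25 mm), then the turn, a rotation vector about the world's x, y, z in rad. In form: [x, y, z, rx, ry, rz, x, y, z, rx, ry, rz, ...]. A call has 1 to 20 rows; each row is the pose to reach, as a shift and turn from the pose commanded when the call began; what a row does not reach only later rows make up. A row lasts 1/12 s, in which the tool goes at most 41.7 mm and 7.16 degrees, less where a joint would pass 70% of its speed; a pose out of reach is approached as far as the arm can. A call with a gripper value outside its range is refused whole. "claw" is the opening in per cent of the stroke, from 0 (shut) to 100 (fully open), set as the call begins (left out, the last holds). The fingers move at their own pace and stop on an object; "newtons" is the grip in N (left out, the last holds). Time passes only in rows, so rows that repeat a pose let the fingers close. It gives the time, the measured TCP pose, the force, the opening and the grip force at its end, in the units of the state.
- status.get_state(): the state, without advancing time (a new reading comes with each control period).
- vision.read_camera(name): name is "scene" or "side" or "wrist"; returns a dict with "image" (480x640x3 uint8, blue, green, red), "camera_matrix" (3x3 intrinsics, pixels), "camera_from_world" (4x4, takes a point from world to camera coordinates). Camera axes: x right, y down, z forward; pixel columns grow to the right and rows downward; lengths in m; the calibration is good to about 2 mm. A picture is of the moment at which its call begins. There is no depth.
- job.hand_in(): hands the job in; it is judged then, once.
The state is a dict: "clock": time; "joint_pos": joint angles; "qvel": joint speeds; "tau": joint torques, N m; "tcp_pos": TCP position; "orientation": TCP orientation; "wrist_force": force on the tool from outside, world axes, zero at the start; "ft_torque": the same for the moment, N m; "finger_gap": finger opening in m; "grip_force": force on a finger pad.
Only numpy, scipy, OpenCV 4.12 (cv2) and the standard library are available. Lean on these libraries where they do the work, as an engineer would, in place of code of your own. Each camera call takes 0.05 s, during which the arm holds its last target. There are 200 camera calls.

## Working session

There is one attempt and no reset: what is moved stays moved. The work goes in short steps, Python scripts to look and compute and a tool call to move; the robot and the scene stay as the last step left them, time stands still between calls to the robot, and variables do not carry over. Pictures are saved under pics/ and viewed, at most 10 in all, crops included, and the job is handed in when it is done.

Besides the shell and the picture viewer there is one more tool, called after "Request:" as name(argument=value, ...), one argument or row to a line, values as JSON. apply_moves: Moves the arm, as the interface text tells. Its arguments: {"type":"object","properties":{"moves":{"type":"array","items":{"type":"number"}},"claw":{"type":"number"},"newtons":{"type":"number"}},"required":["moves"]}

```bash
mkdir -p pics; python3 - <<'E'
from workcell import status, vision
import cv2,numpy as np
print(status.get_state())
for n in("scene","side"):
    d=vision.read_camera(n); cv2.imwrite(f"pics/{n}0.png",d["image"]); np.savez(f"{n}0.npz",**d)
    print(n,d["camera_matrix"].tolist(),np.round(d["camera_from_world"],4).tolist())
E
```

```text
{'clock': 0.0, 'joint_pos': array([-1.42558230e+00,  3.14045743e-01,  4.49690838e-02,  1.30360056e+00,
        5.93275387e-06,  1.43120387e+00]), 'qvel': array([-2.59881306e-04, -6.43406408e-04,  9.69819628e-04,  2.18605013e-03,
       -1.90520031e-04,  8.21643138e-05]), 'tau': array([-4.51736259e-04, -4.80630827e+01,  2.98529184e+01,  1.94572000e-02,
       -2.25718022e-04,  6.14260056e-07]), 'tcp_pos': array([ 0.16147541, -0.55129009,  0.21317906]), 'orientation': array([-9.40449817e-04,  9.89877344e-01,  1.41922372e-01,  3.22976527e-07]), 'wrist_force': array([ 0.15619435, -0.02332302, -0.39652282]), 'ft_torque': array([ 0.04129596, -0.03111784,  0.04298897]), 'grip_force': 0.0, 'finger_gap': 0.08486723884335076}
scene [[493.69188657650255, 0.0, 315.0307248109401], [0.0, 493.69188657650255, 235.5633000594967], [0.0, 0.0, 1.0]] [[-0.8983, -0.4393, 0.001, 0.4007], [-0.3339, 0.6814, -0.6513, 0.3133], [0.2855, -0.5854, -0.7588, 0.7422], [0.0, 0.0, 0.0, 1.0]]
side [[547.1343833291533, 0.0, 321.8485533435963], [0.0, 547.1343833291533, 236.0967358075975], [0.0, 0.0, 1.0]] [[0.9793, -0.2023, 0.0103, -0.54], [-0.1001, -0.5273, -0.8438, 0.0702], [0.1762, 0.8252, -0.5366, 1.1161], [0.0, 0.0, 0.0, 1.0]]
```

View pics/scene0.png

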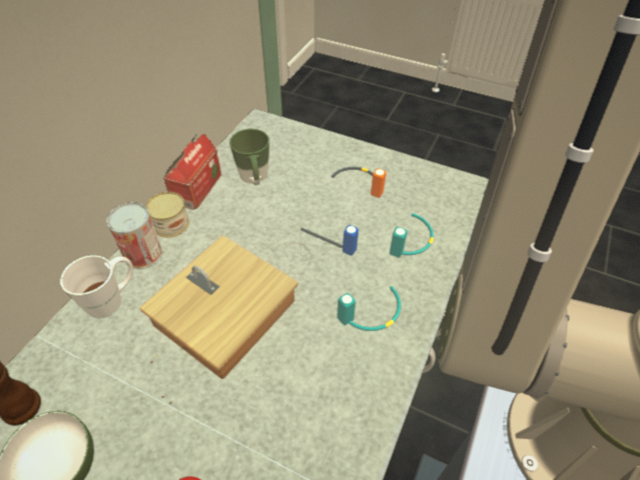

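View pics/side0.png

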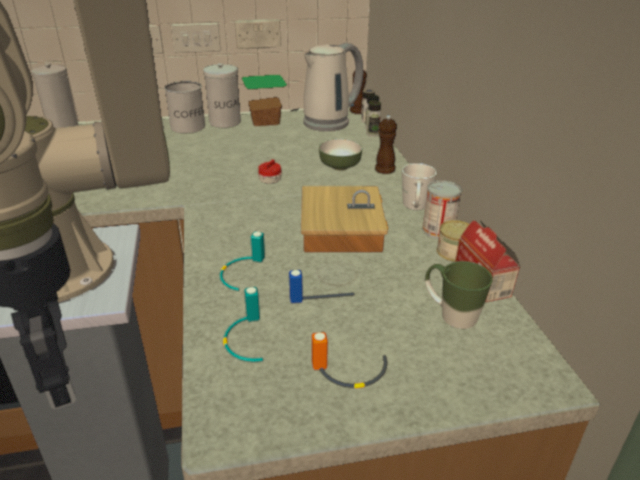

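In the scene view, orange stands at (378,182), turquoise at (399,242) and (346,308), blue at (350,239). In the side view, orange is at (320,350), turquoise at (252,303) and (258,246), blue at (296,286). I choose the orange one with the dark bar. The loop is at scene (205,278) and side (362,200). Next I measure and take one close crop.

```bash
cat > h.py <<'E'
import numpy as np,cv2
def ray(d,p):
    T=d["camera_from_world"];R=T[:3,:3];o=-R.T@T[:3,3]
    return o,R.T@np.linalg.inv(d["camera_matrix"])@np.array([p[0],p[1],1.])
def plane(d,p,z):
    o,v=ray(d,p); return o+v*(z-o[2])/v[2]
def tri(ds,ps):
    A=np.zeros((3,3));b=np.zeros(3)
    for d,p in zip(ds,ps):
        o,v=ray(d,p);v=v/np.linalg.norm(v);M=np.eye(3)-np.outer(v,v);A+=M;b+=M@o
    return np.linalg.solve(A,b)
def proj(d,X):
    c=d["camera_from_world"]@np.r_[X,1];q=d["camera_matrix"]@c[:3];return q[:2]/q[2]
def blobs(im,lo,hi,amin=8):
    m=cv2.inRange(cv2.cvtColor(im,cv2.COLOR_BGR2HSV),np.array(lo),np.array(hi))
    n,l,s,c=cv2.connectedComponentsWithStats(m)
    return [(c[i].round(1).tolist(),s[i].tolist()) for i in range(1,n) if s[i][4]>=amin],m
E
python3 - <<'E'
from h import *
S={n:dict(np.load(n+"0.npz")) for n in("scene","side")}
for n,d in S.items():
    print(n,"orange",blobs(d["image"],(4,200,120),(14,255,255),60)[0])
    print("yellow",blobs(d["image"],(22,150,120),(34,255,255),5)[0])
    print("blue",blobs(d["image"],(105,120,50),(125,255,255),40)[0])
def crop(n,x,y,w,h,f): return cv2.resize(S[n]["image"][y:y+h,x:x+w],None,fx=f,fy=f,interpolation=cv2.INTER_CUBIC)
a=np.hstack([crop("scene",320,150,80,60,5),crop("side",300,325,100,75,4)])
b=np.hstack([crop("scene",170,245,80,60,5),crop("side",320,170,80,60,5)])
cv2.imwrite("pics/crop1.png",np.vstack([a,b]))
E
```

```text
scene orange []
yellow [([364.4, 169.5], [362, 168, 6, 4, 14]), ([430.7, 239.8], [429, 238, 4, 5, 15]), ([388.8, 323.0], [386, 320, 7, 7, 25])]
blue []
side orange [([319.3, 354.4], [312, 334, 15, 35, 358])]
yellow [([223.6, 267.4], [222, 266, 4, 4, 13]), ([224.5, 340.4], [223, 338, 4, 6, 21]), ([358.8, 385.0], [354, 383, 11, 5, 51])]
blue [([295.6, 288.1], [290, 274, 13, 29, 314])]
```

View pics/crop1.png

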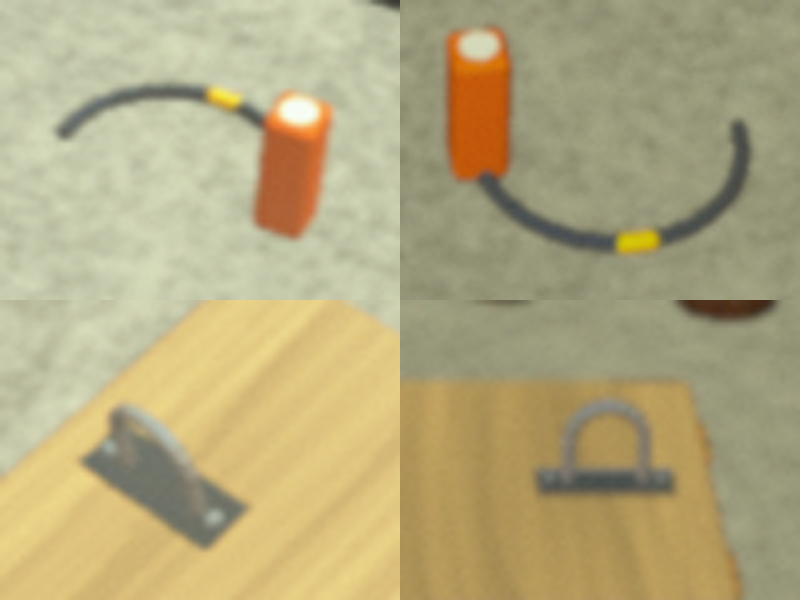

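The crop confirms the orange handle with a dark bar and yellow band. Handle top is at scene (379.6,172) and side (320,336.3); tip at (332.6,176.4) and (384.5,355.5). The loop stands on a dark plate, with feet near scene (195,277) and (210.6,286.6), side (353.2,204) and (369.2,204).

```bash
python3 - <<'E'
from h import *
S={n:dict(np.load(n+"0.npz")) for n in("scene","side")}
sc,sd=S["scene"],S["side"];np.set_printoptions(precision=4,suppress=True)
P=lambda s,x,f,o:(o[0]+(x[0]+.5)/f-.5,o[1]+(x[1]+.5)/f-.5)
A=lambda x:P(0,x,5,(320,150)); B=lambda x:P(0,(x[0]-400,x[1]),4,(300,325))
C=lambda x:P(0,(x[0],x[1]-300),5,(170,245)); D=lambda x:P(0,(x[0]-400,x[1]-300),5,(320,170))
pt=lambda nm,a,b,z:print(nm,"tri",tri([sc,sd],[a,b]),"planes",plane(sc,a,z)[:2],plane(sd,b,z)[:2])
pt("top",A((298,110)),B((480,45)),.064)
pt("band",(364.4,169.5),(358.8,385.0),.0045)
pt("tip",A((65,131)),B((738,125)),.0045)
pt("foot+x",C((127,462)),D((648,472)),.064)
pt("foot-x",C((205,510)),D((568,472)),.064)
for c in((80,460),(122,425),(245,508),(207,548)): print("plate sc",plane(sc,C(c),.064)[:2])
for c in((537,493),(537,471),(674,471),(674,493)): print("plate sd",plane(sd,D(c),.064)[:2])
for n,d in S.items():
    hsv=cv2.cvtColor(d["image"],cv2.COLOR_BGR2HSV); print(n,hsv[300,220] if n=="scene" else hsv[220,330])
    m=cv2.inRange(hsv,np.array((12,90,150 if n=="scene" else 130)),np.array((24,200,255)))
    m=cv2.morphologyEx(m,cv2.MORPH_OPEN,np.ones((3,3)))
    k,l,s,c=cv2.connectedComponentsWithStats(m);i=1+np.argmax(s[1:,4]);print(s[i])
    ct=max(cv2.findContours((l==i).astype(np.uint8),0,1)[0],key=len)[:,0]
    W=np.array([plane(d,p,.062)[:2] for p in ct],np.float32)*1000
    print(n,cv2.minAreaRect(W))
# blue
pt("yaw?",(350,239),(295.6,288.1),.03)
E
```

```text
top tri [ 0.4726 -0.3619  0.0665] planes [ 0.4737 -0.3646] [ 0.4729 -0.3594]
band tri [ 0.5245 -0.4191  0.0059] planes [ 0.5255 -0.4208] [ 0.5244 -0.418 ]
tip tri [ 0.5814 -0.367   0.0069] planes [ 0.5823 -0.3693] [ 0.5824 -0.3647]
foot+x tri [0.6643 0.0342 0.067 ] planes [0.6637 0.0331] [0.6683 0.0411]
foot-x tri [0.6284 0.0395 0.0677] planes [0.6278 0.0381] [0.6328 0.0478]
plate sc [0.679  0.0396]
plate sc [0.6747 0.0205]
plate sc [0.6159 0.0314]
plate sc [0.6184 0.051 ]
plate sd [0.6144 0.0317]
plate sd [0.6192 0.0512]
plate sd [0.6801 0.0398]
plate sd [0.6744 0.0204]
scene [ 21 112 220]
[  141   236   156   133 10615]
scene ((599.4253540039062, 45.87908935546875), (202.20779418945312, 193.87413024902344), 79.24720764160156)
side [ 20 125 179]
[ 301  186   87   67 4727]
side ((599.2787475585938, 4.5817718505859375), (281.4310302734375, 184.14048767089844), 79.47499084472656)
yaw? tri [ 0.4626 -0.191   0.0329] planes [ 0.4646 -0.1935] [ 0.4621 -0.1876]
```

Hook: handle at (0.4728,-0.362), yaw about -2.65° (the band and tip agree). Loop: (0.647,0.0357), yaw -10.6°. The swing runs counter-clockwise about C = loop-(55 mm along box x). I grip along hook x and go above the handle first.

Request:
apply_moves(
  moves=[0.45,0.27,-0.1,0,0,0.04,1.3,0.8,-0.25,0,0,0.13,2.2,1.3,-0.45,0,0,0.22,3.1,1.9,-0.6,0,0,0.31,4.0,2.4,-0.8,0,0,0.4,5.0,3.0,-1.0,0,0,0.5,6.0,3.6,-1.2,0,0,0.6,7.0,4.2,-1.4,0,0,0.7,8.0,4.85,-1.6,0,0,0.8,9.0,5.5,-1.8,0,0,0.9,10.0,6.1,-2.0,0,0,1.0,11.0,6.7,-2.2,0,0,1.1,11.8,7.2,-2.4,0,0,1.18,12.3,7.45,-2.5,0,0,1.22,12.45,7.55,-2.5,0,0,1.24,12.45,7.55,-2.5,0,0,1.24,12.45,7.55,-2.5,0,0,1.24],
  claw=100,
  newtons=60,
)

```text
clock: 1.52
tcp_pos: [0.4723, -0.3634, 0.1517]
orientation: [-0.0, 0.724, 0.69, -0.0]
wrist_force: [0.5, 0.3, -0.1]
finger_gap: 0.0854
grip_force: 0.0
```

```bash
python3 - <<'E'
from h import *
from workcell import status, vision
s=status.get_state();print(s["clock"],s["tcp_pos"],s["orientation"],s["joint_pos"])
d=vision.read_camera("wrist");np.savez("wrist1.npz",**d);cv2.imwrite("pics/wrist1.png",d["image"])
for X in([.4728,-.362,.064],[.4728,-.362,0],[.5249,-.4193,.0045],[.5822,-.367,.0045]): print(proj(d,X))
print("orange",blobs(d["image"],(3,150,80),(16,255,255),60)[0])
print("yellow",blobs(d["image"],(20,150,100),(34,255,255),15)[0])
E
```

```text
1.5167 [ 0.47232737 -0.36335618  0.15167932] [-9.31164227e-05  7.23532283e-01  6.90290502e-01 -2.25584673e-04] [-7.90144247e-01  3.77466540e-01 -1.59279647e-02  1.17759649e+00
 -4.47596129e-04  8.27667433e-01]
[317.79681006 243.49055459]
[317.78308753 219.41694361]
[383.42704145 284.62859354]
[456.15833763 220.65462734]
orange [([318.9, 227.0], [302, 206, 35, 51, 1098])]
yellow [([112.3, 120.2], [106, 111, 13, 20, 175]), ([385.3, 283.0], [377, 280, 17, 7, 112])]
```

View pics/wrist1.png

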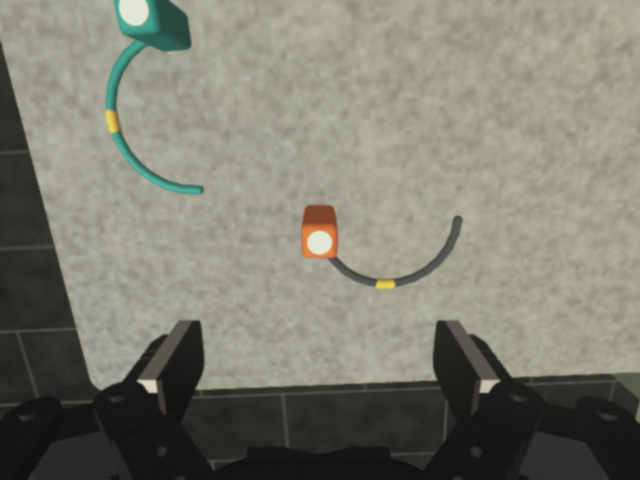

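The wrist view shows the orange handle top at (319.5,242.5) and the band at (385,283), about 1.5 px from prediction. Its faces are square to the gripper, so I descend and grip.

Request:
apply_moves(
  moves=[0.05,0.08,-0.3,0,0,0,0.05,0.08,-1.0,0,0,0,0.05,0.08,-1.8,0,0,0,0.05,0.08,-2.6,0,0,0,0.05,0.08,-3.4,0,0,0,0.05,0.08,-4.0,0,0,0,0.05,0.08,-4.4,0,0,0,0.05,0.08,-4.7,0,0,0,0.05,0.08,-4.8,0,0,0,0.05,0.08,-4.8,0,0,0,0.05,0.08,-4.8,0,0,0],
)

```text
clock: 2.48
tcp_pos: [0.4744, -0.3617, 0.0324]
orientation: [0.001, 0.723, 0.691, 0.0]
wrist_force: [0.4, 0.6, -0.4]
finger_gap: 0.085
grip_force: 0.0
```

Request:
apply_moves(
  moves=[0,0,0,0,0,0,0,0,0,0,0,0,0,0,0,0,0,0,0,0,0,0,0,0,0,0,0,0,0,0,0,0,0,0,0,0,0,0,0,0,0,0,0,0,0,0,0,0,0,0,0,0,0,0,0,0,0,0,0,0,0,0,0,0,0,0,0,0,0,0,0,0],
  claw=0,
  newtons=60,
)

```text
clock: 3.48
tcp_pos: [0.4744, -0.3614, 0.0321]
orientation: [0.001, 0.723, 0.691, 0.0]
wrist_force: [-0.8, 0.6, 5.5]
finger_gap: 0.0226
grip_force: 59.7
```

Request:
apply_moves(
  moves=[0,0,0.2,0,0,0,0,0,0.6,0,0,0,0,0,1.2,0,0,0,0,0,1.9,0,0,0,0,0,2.6,0,0,0,0,0,3.3,0,0,0,0,0,4.0,0,0,0,0,0,4.5,0,0,0,0,0,4.8,0,0,0,0,0,5.0,0,0,0,0,0,5.0,0,0,0,0,0,5.0,0,0,0],
)

```text
clock: 4.48
tcp_pos: [0.4738, -0.3609, 0.1562]
orientation: [-0.0, 0.723, 0.691, 0.0]
wrist_force: [-0.6, 0.4, -1.1]
finger_gap: 0.0226
grip_force: 59.0
```

```bash
python3 - <<'E'
from h import *
from workcell import status, vision
s=status.get_state();print(s["clock"],s["tcp_pos"],s["orientation"],s["finger_gap"],s["wrist_force"])
D=[vision.read_camera(n) for n in("scene","side","wrist")]
Y=[blobs(d["image"],(20,150,100),(34,255,255),8)[0] for d in D]
for y in Y: print(y)
d=D[2];cv2.imwrite("pics/wrist2.png",d["image"]);cv2.imwrite("pics/side2.png",D[1]["image"]);cv2.imwrite("pics/scene2.png",D[0]["image"])
f=s["tcp_pos"]-[0,0,.032]
a=np.radians(-2.65);R=np.array([[np.cos(a),-np.sin(a)],[np.sin(a),np.cos(a)]])
for n,d in zip("scene side wrist".split(),D):
    for q in((55,-55),(110,0)):
        print(n,q,proj(d,np.r_[f[:2]+R@(np.array(q)/1000),f[2]+.0045]).round(1))
a=D[2]["image"][180:480,150:550];b=D[1]["image"][180:380,270:470]
cv2.imwrite("pics/m2.png",np.hstack([a,cv2.resize(b,(300,300))]))
E
```

```text
4.4833 [ 0.47383987 -0.36094624  0.15618526] [-3.15306111e-04  7.23190244e-01  6.90648804e-01  8.26607620e-06] 0.02263593274386156 [-0.57481095  0.42387435 -1.07668047]
[([368.3, 125.0], [365, 123, 8, 5, 32]), ([430.9, 239.8], [429, 238, 4, 5, 14]), ([388.8, 323.0], [386, 321, 7, 6, 25])]
[([223.6, 267.4], [222, 266, 4, 4, 13]), ([363.3, 325.5], [358, 323, 12, 6, 62]), ([224.5, 340.5], [223, 338, 4, 6, 22])]
[([114.6, 124.1], [109, 115, 12, 19, 152]), ([421.2, 370.0], [407, 366, 27, 10, 181])]
scene (55, -55) [368.2 125.7]
scene (110, 0) [333.  132.1]
side (55, -55) [364.1 325.3]
side (110, 0) [390.9 298.2]
wrist (55, -55) [418.1 375.9]
wrist (110, 0) [535.3 283.2]
```

View pics/m2.png

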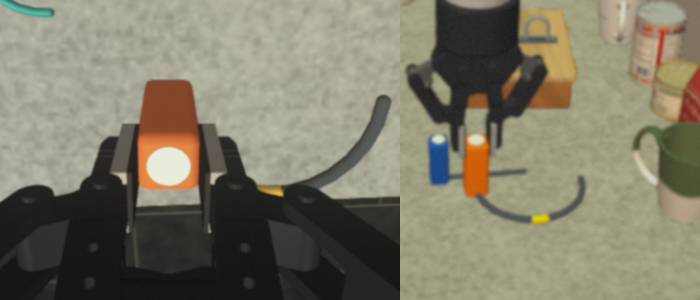

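The handle is held square between the pads (wrist crop, handle top near (169,165)) and the bar is level (side crop, band near (540,218)). Now the carry to the start pose of the swing, with the tip short of the loop.

Request:
apply_moves(
  moves=[0.05,0.3,0,0,0,-0.01,0.15,0.9,0,0,0,-0.03,0.3,1.8,0,0,0,-0.05,0.45,2.8,0,0,0,-0.08,0.6,3.8,0,0,0,-0.11,0.8,4.8,0,0,0,-0.14,0.95,5.8,0,0,0,-0.17,1.1,6.8,0,0,0,-0.2,1.3,7.8,0,0,0,-0.23,1.45,8.8,0,0,0,-0.26,1.6,9.8,0,0,0,-0.29,1.8,10.8,0,0,0,-0.32,1.95,11.8,0,0,0,-0.35,2.1,12.8,0,0,0,-0.38,2.3,13.8,0,0,0,-0.41,2.45,14.8,0,0,0,-0.43,2.6,15.8,0,0,0,-0.45,2.75,16.6,0,0,0,-0.47,2.85,17.2,0,0,0,-0.487,2.86,17.4,0,0,0,-0.487],
)

```text
clock: 6.3
tcp_pos: [0.5451, 0.0764, 0.1562]
orientation: [-0.0, 0.868, 0.497, -0.0]
wrist_force: [0.4, -0.3, -1.2]
finger_gap: 0.0228
grip_force: 59.0
```

Request:
apply_moves(
  moves=[0,0,0,0,0,0,0,0,0,0,0,0],
)

```text
clock: 6.47
tcp_pos: [0.545, 0.0738, 0.1563]
orientation: [0.0, 0.868, 0.496, -0.0]
wrist_force: [0.6, 0.8, -1.2]
finger_gap: 0.0225
grip_force: 59.0
```

```bash
cat > look.py <<'E'
from h import *
from workcell import status, vision
import sys
s=status.get_state();p=s["tcp_pos"];q=s["orientation"];print(s["clock"],p.round(4),q.round(4),s["wrist_force"].round(1))
psi=2*np.degrees(np.arctan2(q[2],q[1]));a=np.radians(psi-90);R=np.array([[np.cos(a),-np.sin(a)],[np.sin(a),np.cos(a)]])
print("hook yaw",psi-90)
f=p-[0,0,.032]
D=[vision.read_camera(n) for n in("scene","side","wrist")]
X=np.r_[f[:2]+R@[.055,-.055],f[2]+.0045];print("pred band",X.round(4))
for n,d in zip(("scene","side","wrist"),D):
    np.savez(f"{n}{sys.argv[1]}.npz",**d)
    print(n,"band",proj(d,X).round(1),"tip",proj(d,np.r_[f[:2]+R@[.11,0],f[2]+.0045]).round(1),"loop",proj(d,[.647,.0357,.079]).round(1),[b for b in blobs(d["image"],(20,170,110),(34,255,255),6)[0]])
def c(d,ctr,r):
    x,y=np.clip(np.array(ctr,int),[r*4//3,r],[640-r*4//3,480-r]);return cv2.resize(d["image"][y-r:y+r,x-r*4//3:x+r*4//3],(400,300))
L=[proj(d,[.62,.03,.07]) for d in D]
cv2.imwrite(f"pics/m{sys.argv[1]}.png",np.hstack([c(D[0],L[0],75),c(D[1],L[1],60)]))
E
python3 look.py 3
```

```text
6.4667 [0.545  0.0738 0.1563] [ 0.000e+00  8.682e-01  4.963e-01 -4.000e-04] [ 0.6  0.8 -1.2]
hook yaw -30.49088110887658
pred band [ 0.5645 -0.0015  0.1288]
scene band [250.4 260. ] tip [205.1 252.5] loop [200.6 276.5] [([430.6, 239.7], [430, 238, 2, 4, 7]), ([250.6, 258.7], [248, 256, 6, 6, 24]), ([388.7, 323.2], [387, 321, 5, 5, 13])]
side band [328.8 191.1] tip [361.1 183.9] loop [361.  200.1] [([327.8, 190.8], [324, 189, 8, 5, 29]), ([223.9, 267.4], [222, 266, 4, 4, 10]), ([224.6, 340.2], [223, 338, 4, 6, 20])]
wrist band [417.  373.6] tip [533.6 280.9] loop [492.1 220.5] [([421.7, 369.8], [414, 367, 17, 6, 49])]
```

View pics/m3.png

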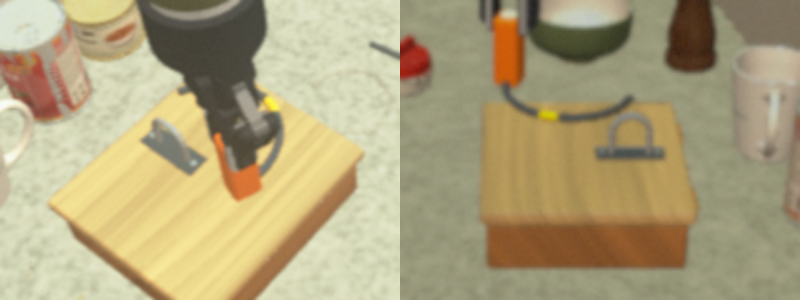

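Scene crop: tip at about (275,105), on the near side of the loop (170,140). Side crop: the bar hangs above the lid in front of the loop (630,130). Predictions agree within about 1 px. I lower to about 4 mm above the lid and work out the swing rows.

Request:
apply_moves(
  moves=[0.02,0,-0.2,0,0,0,0.02,0,-0.6,0,0,0,0.02,0,-1.0,0,0,0,0.02,0,-1.4,0,0,0,0.02,0,-1.8,0,0,0,0.02,0,-2.05,0,0,0,0.02,0,-2.2,0,0,0,0.02,0,-2.3,0,0,0,0.02,0,-2.3,0,0,0,0.02,0,-2.3,0,0,0],
)

```text
clock: 7.45
tcp_pos: [0.5463, 0.0739, 0.0993]
orientation: [0.0, 0.868, 0.496, 0.0]
wrist_force: [0.3, 0.1, -0.8]
finger_gap: 0.0222
grip_force: 59.0
```

```bash
python3 - <<'E'
from h import *
from workcell import status
s=status.get_state();p=s["tcp_pos"];q=s["orientation"];y0=np.degrees(2*np.arctan2(q[2],q[1]))-90
print(p,y0,s["wrist_force"],s["joint_pos"])
C=np.array([.5929,.0458])
for t in np.arange(5,111,5):
    a=np.radians(y0+t+180); print(t,((C+.055*np.array([np.cos(a),np.sin(a)])-p[:2])/.025).round(2),np.radians(t).round(3))
print("final yaw target turn",79.4-y0)
E
```

```text
[0.54629522 0.07391241 0.09932604] -30.5342149550876 [ 0.25611268  0.09918224 -0.7955782 ] [-1.11165981e-02  3.28180446e-01 -2.22247476e-01  1.01989337e+00
 -6.09349069e-05  2.09260230e+00]
5 [-0.12 -0.18] 0.087
10 [-0.2  -0.35] 0.175
15 [-0.26 -0.54] 0.262
20 [-0.3  -0.72] 0.349
25 [-0.33 -0.91] 0.436
30 [-0.34 -1.1 ] 0.524
35 [-0.33 -1.3 ] 0.611
40 [-0.31 -1.49] 0.698
45 [-0.27 -1.67] 0.785
50 [-0.21 -1.86] 0.873
55 [-0.14 -2.04] 0.96
60 [-0.05 -2.21] 1.047
65 [ 0.05 -2.37] 1.134
70 [ 0.17 -2.52] 1.222
75 [ 0.29 -2.67] 1.309
80 [ 0.43 -2.8 ] 1.396
85 [ 0.59 -2.91] 1.484
90 [ 0.75 -3.02] 1.571
95 [ 0.92 -3.11] 1.658
100 [ 1.09 -3.18] 1.745
105 [ 1.28 -3.24] 1.833
110 [ 1.46 -3.29] 1.92
final yaw target turn 109.93421495508761
```

Request:
apply_moves(
  moves=[-0.12,-0.18,0,0,0,0.087,-0.2,-0.35,0,0,0,0.175,-0.26,-0.54,0,0,0,0.262,-0.3,-0.72,0,0,0,0.349,-0.33,-0.91,0,0,0,0.436,-0.34,-1.1,0,0,0,0.524,-0.33,-1.3,0,0,0,0.611,-0.31,-1.49,0,0,0,0.698,-0.31,-1.49,0,0,0,0.698,-0.31,-1.49,0,0,0,0.698],
)

```text
clock: 8.28
tcp_pos: [0.5388, 0.0365, 0.0997]
orientation: [0.0, 0.648, 0.762, 0.0]
wrist_force: [0.7, 0.0, -0.3]
finger_gap: 0.0226
grip_force: 59.0
```

```bash
python3 look.py 4; python3 - <<'E'
from h import *
from workcell import status
s=status.get_state();p=s["tcp_pos"];q=s["orientation"];y0=np.degrees(2*np.arctan2(q[2],q[1]))-90
C=np.array([.5929,.0458])
for t in list(np.arange(5,79.4-y0-2,5))+[79.4-y0]:
    a=np.radians(y0+t+180); print(round(t,1),((C+.055*np.array([np.cos(a),np.sin(a)])-p[:2])/.025).round(2),np.radians(t).round(3))
E
```

```text
8.2833 [0.5388 0.0365 0.0997] [5.000e-04 6.475e-01 7.620e-01 4.000e-04] [ 0.7  0.  -0.3]
hook yaw 9.289231553247717
pred band [ 0.6019 -0.0089  0.0722]
scene band [237.3 269.4] tip [194.9 286.7] loop [200.6 276.5] [([430.7, 239.8], [430, 238, 2, 4, 6]), ([388.7, 323.1], [387, 321, 5, 5, 11])]
side band [346.  214.6] tip [358.9 198.9] loop [361.  200.1] [([345.9, 214.2], [343, 212, 7, 5, 28]), ([223.9, 267.4], [222, 266, 4, 4, 10]), ([224.6, 340.2], [223, 338, 4, 6, 20])]
wrist band [417.3 375. ] tip [534.1 282.6] loop [528.4 321.3] [([420.3, 368.8], [411, 367, 19, 5, 62])]
5.0 [ 0.05 -0.19] 0.087
10.0 [ 0.1  -0.37] 0.175
15.0 [ 0.18 -0.55] 0.262
20.0 [ 0.26 -0.72] 0.349
25.0 [ 0.36 -0.89] 0.436
30.0 [ 0.48 -1.04] 0.524
35.0 [ 0.61 -1.18] 0.611
40.0 [ 0.75 -1.31] 0.698
45.0 [ 0.9  -1.43] 0.785
50.0 [ 1.06 -1.54] 0.873
55.0 [ 1.23 -1.63] 0.96
60.0 [ 1.4 -1.7] 1.047
65.0 [ 1.59 -1.76] 1.134
70.0 [ 1.77 -1.81] 1.222
```

View pics/m4.png

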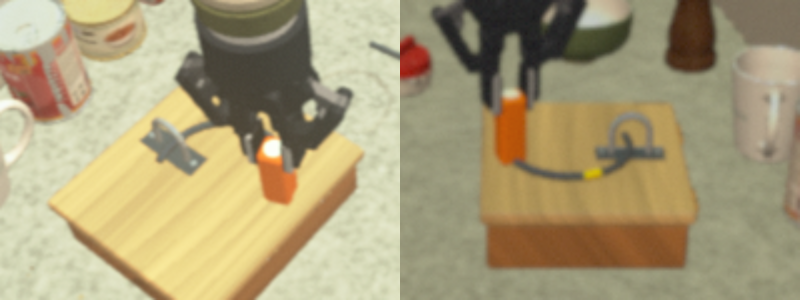

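The tip is inside the loop: in the side crop it is at about (628,138) between the arch legs, and in the scene crop the bar reaches the arch at (165,135). There is no contact force, so I finish the swing.

Request:
apply_moves(
  moves=[0.05,-0.19,0,0,0,0.087,0.1,-0.37,0,0,0,0.175,0.18,-0.55,0,0,0,0.262,0.26,-0.72,0,0,0,0.349,0.36,-0.89,0,0,0,0.436,0.48,-1.04,0,0,0,0.524,0.61,-1.18,0,0,0,0.611,0.75,-1.31,0,0,0,0.698,0.9,-1.43,0,0,0,0.785,1.06,-1.54,0,0,0,0.873,1.23,-1.63,0,0,0,0.96,1.4,-1.7,0,0,0,1.047,1.59,-1.76,0,0,0,1.134,1.77,-1.81,0,0,0,1.224,1.77,-1.81,0,0,0,1.224,1.77,-1.81,0,0,0,1.224],
)

```text
clock: 9.77
tcp_pos: [0.5825, -0.0084, 0.099]
orientation: [-0.0, 0.092, 0.996, 0.0]
wrist_force: [0.5, -0.4, -0.4]
finger_gap: 0.0223
grip_force: 59.0
```

```bash
python3 look.py 5
```

```text
9.7667 [ 0.5825 -0.0084  0.099 ] [-1.000e-04  9.220e-02  9.957e-01  1.000e-04] [ 0.5 -0.4 -0.4]
hook yaw 79.41748371411336
pred band [0.6467 0.0356 0.0715]
scene band [201.5 279. ] tip [201.4 317.7] loop [200.6 276.5] [([430.9, 239.7], [430, 238, 3, 4, 7]), ([201.6, 278.9], [199, 277, 6, 5, 21]), ([389.1, 323.1], [387, 321, 5, 5, 16])]
side band [360.8 203.1] tip [335.2 191.6] loop [361.  200.1] [([360.3, 201.7], [359, 200, 4, 4, 10]), ([223.8, 267.3], [222, 266, 4, 4, 11]), ([224.6, 340.2], [223, 338, 4, 6, 20])]
wrist band [416.8 373.2] tip [533.7 280.8] loop [420.4 382.2] [([414.7, 367.5], [408, 366, 14, 4, 28])]
```

View pics/m5.png

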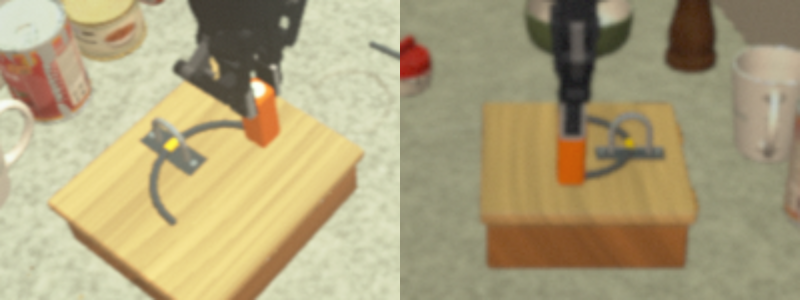

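The yellow band sits in the loop: scene (201.6,278.9) against the predicted (201.5,279), with the tip out on the far side. I lower gently onto the lid.

Request:
apply_moves(
  moves=[0,0,-0.04,0,0,0,0,0,-0.08,0,0,0,0,0,-0.11,0,0,0,0,0,-0.13,0,0,0,0,0,-0.14,0,0,0,0,0,-0.14,0,0,0],
)

```text
clock: 10.42
tcp_pos: [0.5825, -0.0086, 0.0955]
orientation: [-0.0, 0.091, 0.996, 0.0]
wrist_force: [0.4, 0.1, -1.3]
finger_gap: 0.0226
grip_force: 59.0
```

Request:
apply_moves(
  moves=[0,0,-0.02,0,0,0,0,0,-0.04,0,0,0,0,0,-0.04,0,0,0,0,0,-0.04,0,0,0],
)

```text
clock: 10.75
tcp_pos: [0.5825, -0.0086, 0.0946]
orientation: [-0.0, 0.091, 0.996, 0.0]
wrist_force: [0.2, -0.0, -0.4]
finger_gap: 0.0225
grip_force: 59.0
```

Request:
apply_moves(
  moves=[0,0,-0.02,0,0,0,0,0,-0.03,0,0,0,0,0,-0.03,0,0,0,0,0,-0.03,0,0,0],
)

```text
clock: 11.08
tcp_pos: [0.5826, -0.0087, 0.0941]
orientation: [0.0, 0.091, 0.996, 0.0]
wrist_force: [-1.2, -0.0, 1.6]
finger_gap: 0.0226
grip_force: 59.3
```

Contact is light (force up by about 2–3 N). I open partway and retreat upward.

Request:
apply_moves(
  moves=[0,0,0,0,0,0,0,0,0,0,0,0,0,0,0,0,0,0,0,0,0,0,0,0,0,0,0,0,0,0,0,0,0,0,0,0,0,0,0,0,0,0,0,0,0,0,0,0],
  claw=65,
)

```text
clock: 11.75
tcp_pos: [0.5826, -0.0086, 0.0939]
orientation: [0.0, 0.091, 0.996, 0.0]
wrist_force: [0.1, -0.5, 0.1]
finger_gap: 0.0556
grip_force: 0.0
```

Request:
apply_moves(
  moves=[0,0,0.15,0,0,0,0,0,0.5,0,0,0,0,0,1.0,0,0,0,0,0,1.6,0,0,0,0,0,2.3,0,0,0,0,0,3.0,0,0,0,0,0,3.8,0,0,0,0,0,4.5,0,0,0,0,0,5.0,0,0,0,0,0,5.3,0,0,0,0,0,5.3,0,0,0],
)

```text
clock: 12.67
tcp_pos: [0.5837, -0.0088, 0.229]
orientation: [0.002, 0.091, 0.996, -0.0]
wrist_force: [-0.2, -0.2, -0.6]
finger_gap: 0.0553
grip_force: 0.0
```

```bash
python3 look.py 6; python3 - <<'E'
from h import *
d=dict(np.load("wrist6.npz"));s=dict(np.load("scene6.npz"));e=dict(np.load("side6.npz"))
cv2.imwrite("pics/f.png",np.hstack([cv2.resize(d["image"],(400,300)),cv2.imread("pics/m6.png")[:,:400]]))
o=np.array([.5826,-.0087]);a=np.radians(79.4);R=np.array([[np.cos(a),-np.sin(a)],[np.sin(a),np.cos(a)]])
m=o+R@[.055,-.055];t=o+R@[.11,0]
for n,c in(("wrist",d),("scene",s),("side",e)): print(n,"top",proj(c,np.r_[o,.126]),"band",proj(c,np.r_[m,.0675]),"tip",proj(c,np.r_[t,.0665]))
E
```

```text
12.6667 [ 0.5837 -0.0088  0.229 ] [ 2.100e-03  9.070e-02  9.959e-01 -1.000e-04] [-0.2 -0.2 -0.6]
hook yaw 79.5867679116289
pred band [0.6477 0.0354 0.2015]
scene band [186.3 228.9] tip [185.2 269.4] loop [200.6 276.5] [([430.7, 239.8], [430, 238, 2, 4, 6]), ([201.9, 280.4], [199, 278, 6, 6, 22]), ([389.1, 323.1], [387, 321, 5, 5, 14])]
side band [364.2 149. ] tip [336.9 138.9] loop [361.  200.1] [([360.1, 203.6], [359, 202, 3, 4, 11]), ([223.8, 267.5], [222, 266, 4, 4, 11]), ([224.6, 340.2], [223, 338, 4, 6, 20])]
wrist band [417.9 377.2] tip [536.2 284. ] loop [383.2 285.2] []
wrist top [316.82869488 238.13101953] band [380.56563601 279.63891652] tip [450.71310181 217.52864273]
scene top [243.39984569 254.10432251] band [202.02770864 280.2173955 ] tip [202.01561873 319.14242435]
side top [337.90545003 193.12923589] band [360.73877007 204.74827577] tip [335.17196945 193.54461635]
```

View pics/f.png

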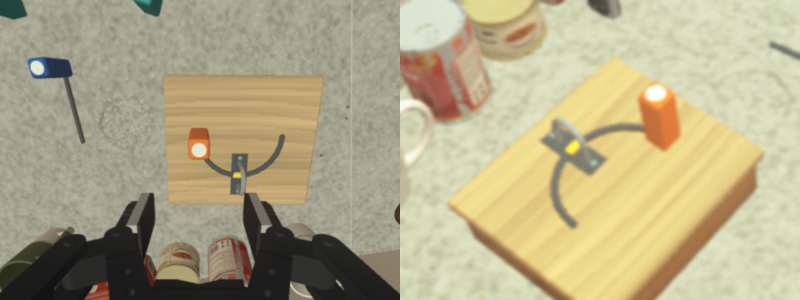

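After release the pin lies flat with the handle upright. The band is in the loop at scene (201.9,280.4), against (202.0,280.2) computed for loop centre. Both ends stand out evenly in the wrist view and the blue pin has not been touched, so I hand in.

```bash
python3 -c "
from workcell import job
print(job.hand_in())"
```

```text
the job is handed in; nothing more can be done
None
```

The job is handed in: the curved pin lies flat through the loop with its yellow band in the loop, about 1 mm or less off centre by the camera measurements, and its handle upright; the blue pin was left alone, and the arm was clear at about 13 s.

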